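Lay out the cuvette place

TASK

Lay out the cuvette place on the three dark mats with things from the tray: the cuvette rack on the middle mat, the bottle on the mat to the left of it and the cardboard box on the mat to the right of it (left and right as seen from the robot), each upright and centred on its mat, rack and box with their long side along the long side of the mat. Then lay the timer face up, centred, on top of the box. Leave the small vial standing in the tray.

Things in the scene. Friction and masses are not known exactly. Their poses are not given: they have to be found in the camera images.
- bottle_centre (a point): white plastic bottle with a white ribbed cap, standing; 60 mm in diameter, 118 mm high with its cap (cap 39 mm in diameter, top 20 mm; the body is plain and straight up to about 80 mm). This point: on its axis, 59 mm above its underside; z up.
- box_centre (a point): beige cardboard reagent box, upright; 51 mm (its x) by 95 mm (its y) by 75 mm high, flat top. This point: its middle, 37.5 mm above its underside; z up.
- rack_centre (a point): low light-grey open cuvette rack with a row of compartments; 34 mm (its x) by 110 mm (its y) by 26 mm high. This point: its middle, 13 mm above its underside; z up.
- timer_centre (a point): flat white timer with a small display and three buttons on its top face; 62 mm (its x) by 58 mm (its y) by 18 mm high (its sides are 16 mm high). This point: its middle, 9 mm above its underside; z up when face up.
- vial_centre (a point): small glass vial with a black cap, standing in the middle of the tray; 16 mm in diameter, 58 mm high; stays there. This point: on its axis, 29 mm above its underside.
- mat_left: the left one (seen from the robot) of three equal dark rubber mats with a thin light outline that lie in a row, about 125 mm from centre to centre; fixed; 130 mm (its x, away from the robot) by 84 mm (its y) by 3 mm thick. Origin: centre of its underside, on the work surface.
- mat_middle: the middle mat of the row, like mat_left
- mat_right: the right mat of the row, like mat_left
- tray: flat white tray, 260 by 260 mm, fixed; its rim is 12 mm high and 4 mm thick, its floor is 4 mm above the work surface; the bottle, box, rack, timer and vial stand in it. The four things stand about 65 mm each way from its centre. Origin: centre of its underside.
Not all that is in view belongs to the job. What is shaped like the part that bears timer_centre but red, turquoise or yellow is not meant.

How it is judged (in metres and radians):
At the end, for the whole second after the job is handed in: Rack on the middle, bottle on the left, box on the right mat: upright, at rest on it, within 15 mm of its centre; rack and box lengthwise within 0.2 rad; timer face up on the box within 15 mm of its centre; vial standing in the tray within 50 mm of its centre; all released (horizontal distance between rack_centre and mat_middle below 0.015 m and height (world z) of rack_centre between 0.012 and 0.021 m and angle between each of rack_centre, bottle_centre, box_centre, timer_centre, vial_centre's own z axis and vertical below 0.12 rad and linear speed of each of rack, bottle, box, timer below 0.01 m/s and angular speed of each of rack, bottle, box, timer below 0.4 rad/s and angle between the y axis of rack_centre and the x axis of mat_middle, either way round below 0.2 rad and horizontal distance between bottle_centre and mat_left below 0.015 m and height (world z) of bottle_centre between 0.057 and 0.067 m and horizontal distance between box_centre and mat_right below 0.015 m and height (world z) of box_centre between 0.036 and 0.045 m and angle between the y axis of box_centre and the x axis of mat_right, either way round below 0.2 rad and horizontal distance between timer_centre and box_centre below 0.015 m and height (world z) of timer_centre between 0.08 and 0.093 m and horizontal distance between vial_centre and tray below 0.05 m); the robot touches nothing.
It fails at once if the vial is knocked over (angle between vial_centre's own z axis and vertical above 0.6 rad).
It also fails if it takes over 99 s, if anything falls off the work surface, if the arm or the gripper's body presses on something with over 40 N, if the wrist force passes 120 N, or if a joint passes its speed limit or range.

ROBOT

A 6-joint arm with a two-finger parallel gripper is mounted at the origin on a cart in front of the work surface, level with it; the furniture and walls round the work are solid. World frame = base frame: x ahead of the robot, y to its left, z up, the work surface at z = 0. Lengths are in m, angles in degrees, forces in N, time in s.
With the tool pointing down it reaches from about 0.3 to 0.775 m from the base axis. Payload 14.6 kg.
Tool frame: the origin (TCP) lies between the finger pads; the fingertips stand 11 mm ahead of it and the grasp point (between the pads) lies 8 mm behind it; z points along the fingers, y is the line along which they close (so a half turn about z gives the same grasp; the last joint's range is limited). The gripper opens to 85 mm and grips with 20 to 120 N. Pads are 22 mm wide; open, the fingers measure 114 mm over their backs; the gripper's body (76 mm by 85 mm) begins 54 mm behind the grasp point. The pads swing forward as they close: fully open they stand 13 mm farther back than shut.
Start: joints at [60.298, 17.183, 87.147, -0, 75.671, -3.816], TCP at [0.24, 0.495, 0.242] pointing down, gripper open.
Joint ranges: [-173.82, 173.82], [-45.26, 126.66], [13.44, 144.39], [-59.66, 239.66], [0, 175.72], [-146.38, 146.38]. Speed limits (degrees/s): [127.2, 127.2, 147.25, 180, 180, 180].

INTERFACE

Orientations are given as [roll, pitch, yaw] about the fixed x, y, z axes, in that order (R = Rz(yaw) Ry(pitch) Rx(roll)).
In Python, from workcell import * gives the robot as it stands.
- The arm moves only by the shell command python3 -m crank 'ROWS' [FORCE]. ROWS is JSON, a list that holds one entry, the list of rows, each a list of 5 numbers: the shift along the world's x, y, z in mm, then the turn about the world's z in rad, then the opening in per cent of the stroke, from 0 (shut) to 100 (fully open). In form: [[[tx, ty, tz, spin, grip], ...]]. A call has 1 to 8 rows; each row shifts and turns the commanded pose from where the row before left it; what a row does not reach is not made up. A row lasts 1/10 s, in which the tool goes at most 50 mm and 8.59 degrees, less where a joint would pass 70% of its speed; a pose out of reach is approached as far as the arm can. A call is refused whole if a number of a shift passes 50 or a number of a turn 0.15, either way. A call with a gripper value outside its range is refused whole. The fingers move at their own pace and stop on an object; FORCE is the grip in N (left out, the last holds). Time passes only in rows, so rows that do not move let the fingers close. It gives the time, the measured TCP pose, the force, the opening and the grip force at its end, in the units of the state.
- observe(): the state, without advancing time (a new reading comes with each control period).
- capture(name): name is "scene" or "side" or "wrist"; returns the picture (384x512x3 uint8, red, green, blue); there is no depth.
- camera_model(name): a dict with "K" (3x3 intrinsics, pixels), "k1" (the pictures are not rectified: a ray, as slopes to the right and down, at radius r is drawn at 1 + k1 r^2 times it, then the intrinsics apply), "world_from_camera" (4x4, takes a point from camera to world coordinates). Camera axes: x right, y up, looking along -z (the intrinsics and any distortion apply to the point x, -y, -z); pixel columns grow to the right and rows downward; lengths in m; the calibration is good to about 2 mm. A picture is of the moment at which its call begins: read the wrist's pose just before it. camera_model takes no time and is no camera call; for the wrist camera it gives the pose at the moment of the call.
- sign_off(): hands the job in; it is judged then, once.
Trained networks look in the newest picture that a camera, given by its name, has taken for a name from the list of things; names that differ only in an ending like _2 or _b are one class to them, and where a whole thing is asked for, a point or a joint stands for the part that bears it (a point fixed in the world has none). Each returns a list of dicts, best first, with "confidence" (0 to 1); they miss things now and then, are a little off and sometimes report something else, mostly with a low value. They report only what shows in the picture. A call takes as long as a camera call. They do not tell look-alikes from the thing itself.
- cut_out(name, camera): "mask" (384x512 bool, what is visible of it).
- mark_of(name, camera): "at" ([x, y, z] in m, in world coordinates, good to about 4 mm: a listed point, or the origin of a listed thing).
The state is a dict: "t": time; "joint_pos": joint angles; "joint_vel": joint speeds; "tau": joint torques, N m; "tcp_pos": TCP position; "tool_rot": TCP orientation; "ft_force": force on the tool from outside, world axes, zero at the start; "wrist_torque": the same for the moment, N m; "grip_width": opening from 0.0 (shut) to 1.0 (fully open); "gripper_force": force on a finger pad.
Only numpy, scipy, OpenCV 4.12 (cv2) and the standard library are available. Lean on these libraries where they do the work, as an engineer would, in place of code of your own. Each camera call takes 0.05 s, during which the arm holds its last target. There are 200 camera calls.

## Working session

There is one attempt and no reset: what is moved stays moved. The work goes in short steps, Python scripts to look and compute and a shell command to move; the robot and the scene stay as the last step left them, time stands still between calls to the robot, and variables do not carry over. Pictures are saved under pics/ and viewed, at most 14 in all, crops included, and the job is handed in when it is done.

```bash
mkdir -p pics; cat > h.py <<'E'
from workcell import *
import numpy as np, cv2
def snap(c,n):
    im=capture(c); cv2.imwrite(f'pics/{n}.png',cv2.cvtColor(im,cv2.COLOR_RGB2BGR)); return im
def pix(c,p,m=None):
    m=m or camera_model(c); W=np.array(m['world_from_camera']); q=np.linalg.inv(W)@np.r_[p,1]
    s=np.array([q[0],-q[1]])/-q[2]; s=s*(1+m['k1']*(s@s)); K=np.array(m['K']); return (K@np.r_[s,1])[:2]
def ground(c,uv,z,m=None):
    m=m or camera_model(c); W=np.array(m['world_from_camera']); K=np.array(m['K'])
    uv=np.atleast_2d(np.array(uv,float)); d=np.c_[(uv[:,0]-K[0,2])/K[0,0],(uv[:,1]-K[1,2])/K[1,1]]; s=d.copy()
    for _ in range(20): s=d/(1+m['k1']*(s**2).sum(1,keepdims=True))
    r=np.c_[s[:,0],-s[:,1],-np.ones(len(s))]@W[:3,:3].T; o=W[:3,3]
    return o+r*((z-o[2])/r[:,2])[:,None]
E
python3 - <<'E'
from h import *
for c in ['scene','side','wrist']:
    snap(c,c+'0'); print(c,np.round(camera_model(c)['world_from_camera'],3).tolist())
    for n in ['bottle_centre','box_centre','rack_centre','timer_centre','vial_centre','mat_left','mat_middle','mat_right','tray']:
        print(n,[(np.round(r['at'],3).tolist(),round(r['confidence'],2),pix(c,r['at']).round().tolist()) for r in mark_of(n,c)[:5]])
print(observe())
E
```

```text
scene [[0.787, 0.471, -0.399, -0.031], [-0.617, 0.59, -0.521, -0.794], [-0.01, 0.656, 0.755, 1.13], [0.0, 0.0, 0.0, 1.0]]
bottle_centre [([0.539, -0.141, 0.065], 0.76, [276.0, 202.0])]
box_centre [([0.423, -0.275, 0.043], 0.57, [275.0, 255.0])]
rack_centre [([0.418, -0.149, 0.018], 0.89, [247.0, 233.0])]
timer_centre [([0.344, 0.118, 0.005], 0.75, [180.0, 195.0]), ([0.69, -0.298, 0.006], 0.66, [345.0, 221.0]), ([0.682, -0.473, 0.005], 0.65, [385.0, 260.0]), ([0.633, 0.1, 0.01], 0.58, [253.0, 158.0]), ([0.553, -0.269, 0.012], 0.54, [306.0, 237.0])]
vial_centre [([0.478, -0.207, 0.037], 0.45, [274.0, 232.0])]
mat_left [([0.48, 0.336, -0.001], 0.93, [181.0, 143.0])]
mat_middle [([0.486, 0.206, 0.001], 0.78, [202.0, 161.0]), ([0.419, -0.146, 0.018], 0.54, [246.0, 232.0])]
mat_right [([0.491, 0.089, -0.0], 0.85, [222.0, 180.0]), ([0.419, -0.277, 0.041], 0.58, [274.0, 257.0]), ([0.554, -0.267, 0.013], 0.51, [306.0, 236.0])]
tray [([0.48, -0.208, 0.003], 0.89, [275.0, 238.0])]
side [[0.995, 0.047, -0.091, 0.402], [-0.101, 0.601, -0.793, -0.951], [0.017, 0.798, 0.602, 0.74], [0.0, 0.0, 0.0, 
[... 1038 characters left out ...]

mat_right []
tray []
{'t': 1.5, 'joint_pos': array([ 6.02981867e+01,  1.71798402e+01,  8.71462563e+01, -9.30735755e-04,
        7.56719366e+01, -3.81444714e+00]), 'joint_vel': array([ 0.01628705, -0.05516282, -0.05772534, -0.068616  , -0.05810179,
       -0.07772081]), 'tau': array([-1.27704974e-03, -5.43350351e+01, -3.61978483e+01, -1.30696626e-04,
        6.61508093e-04,  8.10010874e-06]), 'tcp_pos': array([0.24011912, 0.49480209, 0.2423155 ]), 'tool_rot': array([1.79998097e+02, 1.03064312e-03, 1.54112864e+02]), 'ft_force': array([ 0.25959208, -0.36565059, -0.09625624]), 'wrist_torque': array([ 0.02792715, -0.02215968, -0.01778353]), 'gripper_force': 0.0, 'grip_width': 1.0037778950894078}
```

View pics/scene0.png

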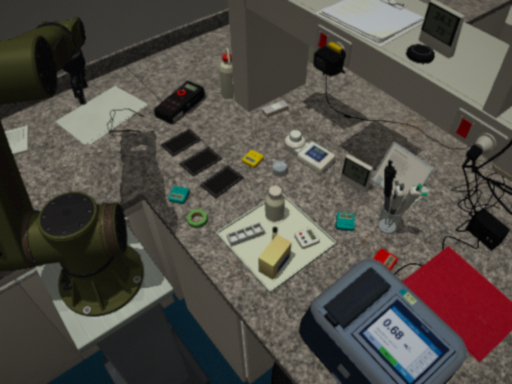

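View pics/wrist0.png

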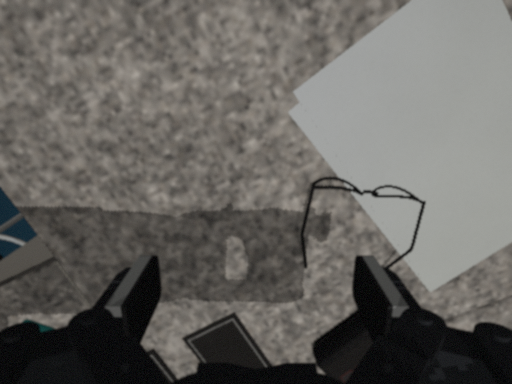

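The scene shows the tray with the bottle (276,202), rack (247,233), box (275,255) and white timer (306,237). These could be mistaken for the timer: turquoise (180,195) and (345,221), red (385,260), yellow (253,158). The white one in the tray at (306,237) is the timer I want. I'll move above the tray for a close look.

```bash
python3 -m crank '[[[30,-50,10,-0.14,100],[30,-50,10,-0.14,100],[30,-50,10,-0.14,100],[30,-50,10,-0.14,100],[30,-50,10,-0.14,100],[30,-50,10,-0.14,100],[30,-50,0,-0.14,100],[20,-50,0,-0.14,100]]]' && python3 -m crank '[[[10,-50,0,0,100],[0,-50,0,0,100],[0,-50,0,0,100],[0,-50,0,0,100],[0,-50,0,0,100],[0,-50,0,0,100],[0,-30,0,0,100],[0,0,0,0,100]]]'
python3 - <<'E'
from h import *
o=observe();print(o['t'],o['tcp_pos'],o['tool_rot'],o['joint_pos'])
im=snap('wrist','w1'); m=camera_model('wrist')
Z={'bottle_centre':122,'box_centre':79,'rack_centre':30,'timer_centre':22,'vial_centre':62,'tray':4}
for n in Z:
    r=mark_of(n,'wrist'); print(n,[(np.round(x['at'],4).tolist(),round(x['confidence'],2)) for x in r[:3]])
    for x in cut_out(n,'wrist')[:2]:
        k=x['mask'].astype(np.uint8); c=max(cv2.findContours(k,0,2)[0],key=cv2.contourArea)
        g=ground('wrist',c[:,0].astype(float),Z[n]/1000)[:,:2]; print('   rect',cv2.minAreaRect((g*1000).astype(np.float32)),round(x['confidence'],2))
E
```

```text
t: 2.3
tcp_pos: [0.4374, 0.1501, 0.2933]
tool_rot: [179.9, -0.0, 89.6]
ft_force: [0.9, 0.1, 1.4]
grip_width: 0.999
gripper_force: 0.0
t: 3.1
tcp_pos: [0.4459, -0.1801, 0.2927]
tool_rot: [-180.0, 0.0, 89.7]
ft_force: [0.4, 0.8, -0.2]
grip_width: 1.007
gripper_force: 0.0
3.1 [ 0.44594342 -0.18008457  0.29270107] [-1.79974781e+02  1.22618264e-02  8.97202570e+01] [-2.63440299e+01  6.17078846e+00  9.36251412e+01 -2.24213380e-02
  8.02213378e+01 -2.60604727e+01]
bottle_centre [([0.536, -0.1375, 0.0619], 0.9)]
   rect ((523.0697021484375, -127.19124603271484), (53.077640533447266, 63.976314544677734), 89.7466812133789) 0.61
box_centre [([0.4203, -0.277, 0.0418], 0.84)]
   rect ((422.997802734375, -259.5447998046875), (100.21924591064453, 74.42766571044922), 17.93256950378418) 0.58
rack_centre [([0.4136, -0.1469, 0.0155], 0.74)]
   rect ((416.56097412109375, -141.15997314453125), (36.40969467163086, 110.98126220703125), 75.74956512451172) 0.83
timer_centre [([0.6912, -0.2957, 0.0134], 0.93), ([0.5546, -0.2696, 0.0135], 0.58)]
   rect ((552.1568603515625, -261.6455993652344), (60.27854919433594, 64.19046020507812), 75.48466491699219) 0.63
   rect ((684.5390014648438, -285.6162109375), (59.76762390136719, 63.79450988769531), 43.677406311035156) 0.59
vial_centre [([0.4774, -0.2109, 0.0341], 0.5)]
   rect ((475.8634948730469, -199.2039337158203), (15.355376243591309, 27.950855255126953), 18.703168869018555) 0.7
tray [([0.4795, -0.2088, 0.0031], 0.69)]
   rect ((483.536865234375, -206.8701629638672), (265.0191345214844, 264.90234375), 0.9032281637191772) 0.66
   rect ((557.9035034179688, -269.8272705078125), (64.88084411621094, 67.77755737304688), 75.58821105957031) 0.51
```

View pics/w1.png

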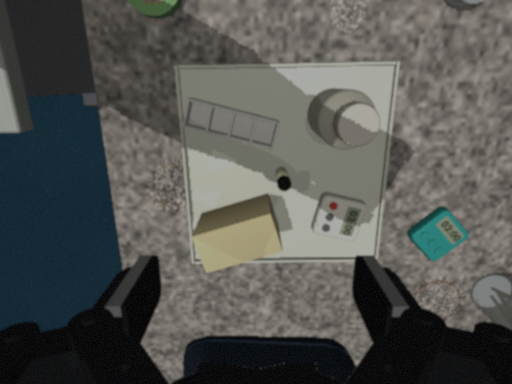

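The wrist view shows the rack (230,122), bottle (345,118), vial (284,180), box (238,232), white timer (338,215) and, outside the tray, a turquoise look-alike (438,232). The white timer is the one I want. The bottle goes first.

```bash
python3 -m crank '[[[30,15,-30,0,100],[30,15,-30,0,100],[31,13,-30,0,100],[0,0,-40,0,100],[0,0,-40,0,100],[0,0,-30,0,100],[0,0,-20,0,100],[0,0,-6,0,100]]]' 60 && python3 -m crank '[[[0,0,0,0,100],[0,0,0,0,40],[0,0,0,0,40],[0,0,0,0,40],[0,0,0,0,40],[0,0,0,0,40]]]'
```

```text
t: 4.55
tcp_pos: [0.5364, -0.1337, 0.0648]
tool_rot: [-179.8, -0.1, 89.9]
ft_force: [0.0, -0.2, 1.3]
grip_width: 0.998
gripper_force: 0.0
t: 5.15
tcp_pos: [0.5379, -0.1343, 0.0688]
tool_rot: [179.9, 0.0, 89.9]
ft_force: [-3.2, 0.5, 9.5]
grip_width: 0.67
gripper_force: 64.1
```

```bash
python3 -m crank '[[[0,0,20,0,40],[0,0,30,0,40],[-5,40,20,0,40],[-5,45,0,0,40],[-5,45,0,0,40],[-5,45,0,0,40],[-5,45,0,0,40],[-5,45,0,0,40]]]' && python3 -m crank '[[[-5,45,0,0,40],[-5,45,0,0,40],[-5,45,0,0,40],[-5,40,0,0,40],[-5,20,0,0,40],[0,0,0,0,40]]]'
python3 - <<'E'
from h import *
o=observe();print(o['t'],o['tcp_pos'],o['tool_rot'],o['grip_width'],o['gripper_force'],o['ft_force'])
snap('wrist','w2')
for c in ['wrist','side','scene']:
  if c!='wrist': snap(c,c+'2')
  for n in ['bottle_centre','mat_left','mat_middle','mat_right']:
    print(c,n,[(np.round(x['at'],4).tolist(),round(x['confidence'],2)) for x in mark_of(n,c)[:2]])
E
```

```text
t: 5.95
tcp_pos: [0.5069, 0.1327, 0.1378]
tool_rot: [179.9, -0.0, 89.9]
ft_force: [0.3, -0.4, -3.5]
grip_width: 0.669
gripper_force: 65.7
t: 6.55
tcp_pos: [0.4814, 0.3283, 0.1374]
tool_rot: [180.0, -0.0, 90.1]
ft_force: [1.1, 0.1, -1.7]
grip_width: 0.664
gripper_force: 65.6
6.55 [0.48141986 0.3283227  0.13740251] [ 1.79975894e+02 -3.52076921e-02  9.01186768e+01] 0.6644894242490259 65.64185433438979 [ 1.07312807  0.07471044 -1.6536434 ]
wrist bottle_centre []
wrist mat_left [([0.4827, 0.3393, 0.0044], 0.84)]
wrist mat_middle []
wrist mat_right []
side bottle_centre [([0.4808, 0.3241, 0.1328], 0.59)]
side mat_left [([0.4836, 0.3407, 0.0017], 0.52)]
side mat_middle [([0.4852, 0.2137, -0.002], 0.71)]
side mat_right [([0.4886, 0.0861, -0.0011], 0.66), ([0.4767, -0.2096, -0.0001], 0.61)]
scene bottle_centre [([0.4864, 0.3215, 0.1315], 0.7)]
scene mat_left [([0.4794, 0.3347, 0.002], 0.76), ([0.4192, -0.1457, 0.016], 0.48)]
scene mat_middle [([0.4864, 0.2076, 0.0024], 0.9)]
scene mat_right [([0.4906, 0.0863, 0.0026], 0.6)]
```

View pics/w2.png

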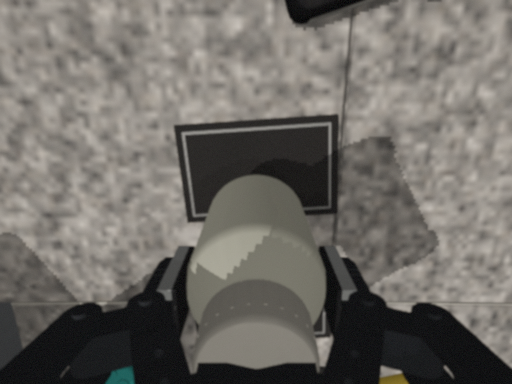

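The bottle is held upright over the left mat, at about (255,260), roughly 14 mm short of centre. I'll correct that and lower it.

```bash
python3 -m crank '[[[0,14,-20,0,40],[0,0,-25,0,40],[0,0,-15,0,40],[0,0,-6,0,40],[0,0,-2,0,40],[0,0,0,0,40]]]' && python3 -m crank '[[[0,0,-1,0,40],[0,0,0,0,40]]]'
```

```text
t: 7.9
tcp_pos: [0.4827, 0.34, 0.0696]
tool_rot: [180.0, -0.0, 89.9]
ft_force: [-0.9, -0.3, -2.5]
grip_width: 0.668
gripper_force: 65.6
t: 8.1
tcp_pos: [0.4826, 0.34, 0.0686]
tool_rot: [180.0, -0.0, 89.9]
ft_force: [-0.2, -0.5, -2.3]
grip_width: 0.667
gripper_force: 65.6
```

```bash
python3 -m crank '[[[0,0,-1,0,40],[0,0,0,0,40]]]' && python3 -m crank '[[[0,0,-1,0,40],[0,0,0,0,40]]]'
```

```text
t: 8.3
tcp_pos: [0.4826, 0.3401, 0.0678]
tool_rot: [179.9, -0.0, 89.9]
ft_force: [-1.5, 0.1, 4.8]
grip_width: 0.668
gripper_force: 66.5
t: 8.5
tcp_pos: [0.4826, 0.3403, 0.0678]
tool_rot: [179.9, -0.0, 90.0]
ft_force: [-6.5, -3.0, 15.9]
grip_width: 0.667
gripper_force: 68.0
```

```bash
python3 -m crank '[[[0,0,1,0,100],[0,0,0,0,100],[0,0,0,0,100],[0,0,30,0,100],[0,0,50,0,100],[0,0,50,0,100],[-5,-40,10,0.12,80],[-7,-45,0,0.15,60]]]' && python3 -m crank '[[[-7,-50,0,0.15,60],[-7,-50,0,0.15,60],[-7,-50,0,0.15,60],[-7,-50,0,0.15,60],[-7,-50,0,0.15,60],[-7,-50,0,0.15,60],[-7,-50,0,0.15,60],[-7,-48,0,0,60]]]' && python3 -m crank '[[[0,0,0,0,60],[0,0,0,0,60]]]'
python3 - <<'E'
from h import *
o=observe();print(o['t'],o['joint_pos'])
snap('wrist','w3')
n='rack_centre'
print([(np.round(x['at'],4).tolist(),round(x['confidence'],2)) for x in mark_of(n,'wrist')[:2]])
for x in cut_out(n,'wrist')[:2]:
    k=x['mask'].astype(np.uint8); c=max(cv2.findContours(k,0,2)[0],key=cv2.contourArea)
    g=ground('wrist',c[:,0].astype(float),.03)[:,:2]; print(cv2.minAreaRect((g*1000).astype(np.float32)))
snap('scene','s3'); print([np.round(x['at'],4).tolist() for x in mark_of('bottle_centre','scene')])
snap('side','d3'); print([np.round(x['at'],4).tolist() for x in mark_of('bottle_centre','side')])
E
```

```text
t: 9.3
tcp_pos: [0.4707, 0.2549, 0.2091]
tool_rot: [179.8, -0.0, 105.8]
ft_force: [0.3, -0.4, 0.1]
grip_width: 0.692
gripper_force: 0.0
t: 10.1
tcp_pos: [0.4228, -0.0974, 0.2074]
tool_rot: [180.0, 0.0, 158.1]
ft_force: [0.5, -0.2, -1.3]
grip_width: 0.6
gripper_force: 0.0
t: 10.3
tcp_pos: [0.423, -0.0968, 0.2072]
tool_rot: [180.0, -0.0, 157.7]
ft_force: [0.0, 1.2, 1.0]
grip_width: 0.602
gripper_force: 0.0
10.3 [-1.77375649e+01  4.27697953e+00  1.07394192e+02  6.63955723e-03
  6.83301758e+01 -8.54399053e+01]
[([0.4141, -0.1478, 0.0177], 0.87)]
((416.332763671875, -141.71261596679688), (38.52958679199219, 113.22180938720703), 75.20748901367188)
[[0.4836, 0.3372, 0.0619]]
[[0.4796, 0.3389, 0.0632]]
```

View pics/w3.png

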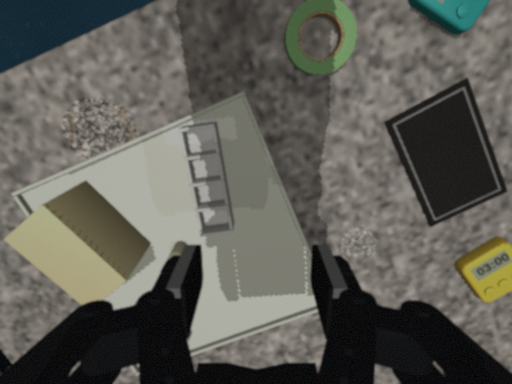

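The bottle stands on its mat. The rack runs from (200,125) to (215,230) at a yaw of about -14.8°. I'll descend on it now.

```bash
python3 -m crank '[[[-8,-48,-20,0.13,60],[0,0,-45,0,60],[0,0,-45,0,60],[0,0,-40,0,60],[0,0,-20,0,60],[0,0,0,0,60]]]' 40 && python3 -m crank '[[[0,0,-10,0,60],[0,0,-5,0,60],[0,0,0,0,60]]]'
```

```text
t: 11.25
tcp_pos: [0.415, -0.138, 0.0371]
tool_rot: [180.0, -0.3, 164.9]
ft_force: [0.1, 0.7, 0.9]
grip_width: 0.6
gripper_force: 0.0
t: 11.55
tcp_pos: [0.4164, -0.1388, 0.0246]
tool_rot: [-180.0, 0.0, 164.9]
ft_force: [0.2, 0.2, 0.7]
grip_width: 0.599
gripper_force: 0.0
```

```bash
python3 -m crank '[[[-1,-6,0,0,60],[0,0,-4,0,60],[0,0,0,0,60],[0,0,0,0,10],[0,0,0,0,10],[0,0,0,0,10],[0,0,0,0,10]]]'
```

```text
t: 12.25
tcp_pos: [0.4153, -0.1449, 0.0206]
tool_rot: [-180.0, 0.0, 164.8]
ft_force: [-1.5, -0.0, 6.1]
grip_width: 0.389
gripper_force: 40.6
```

```bash
python3 -m crank '[[[0,0,20,0,10],[0,0,30,0,10],[8,40,10,0.1,10],[9,45,0,0.1,10],[9,45,0,0.1,10],[9,45,0,0,10],[9,45,0,0,10],[9,45,0,0,10]]]' && python3 -m crank '[[[9,45,0,0,10],[9,40,0,0,10],[0,4,0,0,10],[0,0,0,0,10]]]'
python3 - <<'E'
from h import *
for c in ['wrist','side','scene']:
  snap(c,c+'4')
  for n in ['rack_centre','mat_middle']:
    print(c,n,[(np.round(x['at'],4).tolist(),round(x['confidence'],2)) for x in mark_of(n,c)[:2]])
  for n,z in [('rack_centre',.086)]:
   for x in cut_out(n,c)[:1]:
    k=x['mask'].astype(np.uint8); q=max(cv2.findContours(k,0,2)[0],key=cv2.contourArea)
    g=ground(c,q[:,0].astype(float),z)[:,:2]; print(cv2.minAreaRect((g*1000).astype(np.float32)))
E
```

```text
t: 13.05
tcp_pos: [0.4682, 0.1221, 0.0803]
tool_rot: [180.0, 0.0, -178.0]
ft_force: [0.9, -0.9, -1.2]
grip_width: 0.388
gripper_force: 40.1
t: 13.45
tcp_pos: [0.4858, 0.2098, 0.0799]
tool_rot: [-180.0, -0.0, -177.9]
ft_force: [-0.4, -0.5, -1.7]
grip_width: 0.387
gripper_force: 40.1
wrist rack_centre [([0.4835, 0.211, 0.0795], 0.93)]
wrist mat_middle []
((481.60003662109375, 208.274658203125), (106.52037048339844, 34.732845306396484), 2.124480962753296)
side rack_centre [([0.4913, 0.2112, 0.0744], 0.73)]
side mat_middle [([0.4833, 0.2137, -0.003], 0.85)]
((455.87384033203125, 197.94166564941406), (74.01947021484375, 41.15470886230469), 86.07426452636719)
scene rack_centre [([0.4886, 0.2073, 0.075], 0.7)]
scene mat_middle [([0.4855, 0.2087, 0.0033], 0.59)]
((453.406494140625, 197.71731567382812), (61.22308349609375, 45.926517486572266), 2.404886484146118)
```

View pics/wrist4.png

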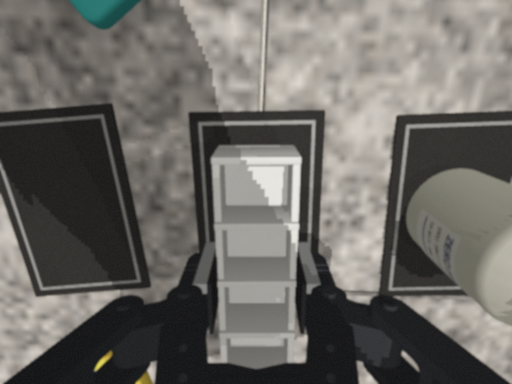

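The rack is square over the middle mat, between (190,112) and (325,112), with the bottle on the left mat at (455,225). I'll lower it.

```bash
python3 -m crank '[[[0,0,-30,0,10],[0,0,-20,0,10],[0,0,-7,0,10],[0,0,-2,0,10],[0,0,-1,0,10],[0,0,0,0,10]]]' && python3 -m crank '[[[0,0,-1,0,10],[0,0,0,0,10]]]'
```

```text
t: 14.65
tcp_pos: [0.4866, 0.2093, 0.0212]
tool_rot: [180.0, 0.1, -178.0]
ft_force: [0.1, 0.3, -0.5]
grip_width: 0.387
gripper_force: 40.2
t: 14.85
tcp_pos: [0.4864, 0.2092, 0.0197]
tool_rot: [180.0, 0.0, -178.0]
ft_force: [0.8, -0.1, -1.3]
grip_width: 0.386
gripper_force: 40.2
```

```bash
python3 -m crank '[[[0,0,-1,0,10],[0,0,0,0,10]]]'; python3 -m crank '[[[0,0,-1,0,10],[0,0,0,0,10]]]'
```

```text
t: 15.05
tcp_pos: [0.4864, 0.2092, 0.0196]
tool_rot: [180.0, 0.0, -178.0]
ft_force: [-6.9, -2.8, 15.2]
grip_width: 0.389
gripper_force: 42.0
t: 15.25
tcp_pos: [0.4865, 0.2092, 0.0196]
tool_rot: [180.0, 0.0, -178.0]
ft_force: [-13.9, -5.5, 29.9]
grip_width: 0.387
gripper_force: 43.9
```

```bash
python3 -m crank '[[[0,0,2,0,60],[0,0,0,0,60],[0,0,0,0,60],[0,0,30,0,60],[0,0,50,0,60],[0,0,50,-0.14,60],[0,0,40,-0.14,80],[0,-30,0,-0.14,80]]]' && python3 -m crank '[[[-5,-40,0,-0.14,80],[-5,-40,0,-0.14,80],[-5,-40,0,-0.14,80],[-5,-40,0,-0.14,80],[-5,-40,0,-0.14,80],[-5,-40,0,-0.14,80],[-5,-40,0,-0.14,80],[-5,-40,0,-0.14,80]]]' && python3 -m crank '[[[-5,-20,0,-0.14,80],[-5,-20,0,-0.14,80],[-5,-20,0,-0.14,80],[-5,-20,0,-0.14,80],[-5,-20,0,-0.14,80],[0,0,0,-0.14,80],[0,0,0,-0.14,80],[0,0,0,-0.14,80]]]'
python3 - <<'E'
from h import *
o=observe();print(o['t'],o['tcp_pos'],o['tool_rot'],o['joint_pos'])
snap('wrist','w5')
n='box_centre'
print([(np.round(x['at'],4).tolist(),round(x['confidence'],2)) for x in mark_of(n,'wrist')[:2]])
for c in ['side','scene']:
  snap(c,c+'5')
  for n in ['rack_centre','bottle_centre']:
    print(c,n,[(np.round(x['at'],4).tolist(),round(x['confidence'],2)) for x in mark_of(n,c)[:2]])
E
```

```text
t: 16.05
tcp_pos: [0.488, 0.1811, 0.1948]
tool_rot: [179.7, 0.4, 157.8]
ft_force: [1.2, -0.4, -0.5]
grip_width: 0.802
gripper_force: 0.0
t: 16.85
tcp_pos: [0.4457, -0.1425, 0.1893]
tool_rot: [180.0, 0.0, 93.5]
ft_force: [-0.0, -0.5, -0.1]
grip_width: 0.802
gripper_force: 0.0
t: 17.65
tcp_pos: [0.4211, -0.241, 0.1891]
tool_rot: [-180.0, 0.0, 29.3]
ft_force: [-0.2, -0.3, 0.1]
grip_width: 0.796
gripper_force: 0.0
17.65 [ 0.4210808  -0.2410299   0.18909611] [-1.79978141e+02  1.21204160e-02  2.92722478e+01] [-3.41128757e+01  1.20195772e+01  1.01082219e+02 -1.13438266e-03
  6.69231759e+01  2.66153237e+01]
[]
side rack_centre [([0.4816, 0.341, 0.0635], 0.59), ([0.4889, 0.2165, 0.0169], 0.51)]
side bottle_centre [([0.4824, 0.3356, 0.0612], 0.5)]
scene rack_centre [([0.4881, 0.2097, 0.016], 0.67)]
scene bottle_centre []
```

View pics/w5.png

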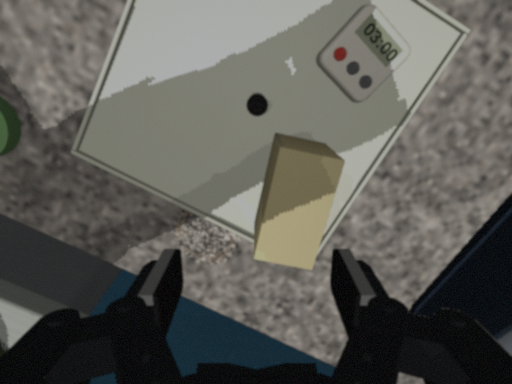

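The box (298,205) and the white timer with its display (362,55) are clear here, and the vial is upright at (257,104). I'll measure the box top.

```bash
python3 - <<'E'
from h import *
im=cv2.imread('pics/w5.png')[110:290,220:380]; cv2.imwrite('pics/w5c.png',cv2.resize(im,None,fx=3.3,fy=3.3,interpolation=cv2.INTER_CUBIC))
p=ground('wrist',[[343,160],[313,268]],.079)[:,:2]; print(p, np.degrees(np.arctan2(*(p[0]-p[1])[::-1])), np.linalg.norm(p[0]-p[1]))
E
```

```text
[[ 0.47521769 -0.28322248]
 [ 0.38782517 -0.31317569]] 18.918814223664988 0.09238316223658681
```

View pics/w5c.png

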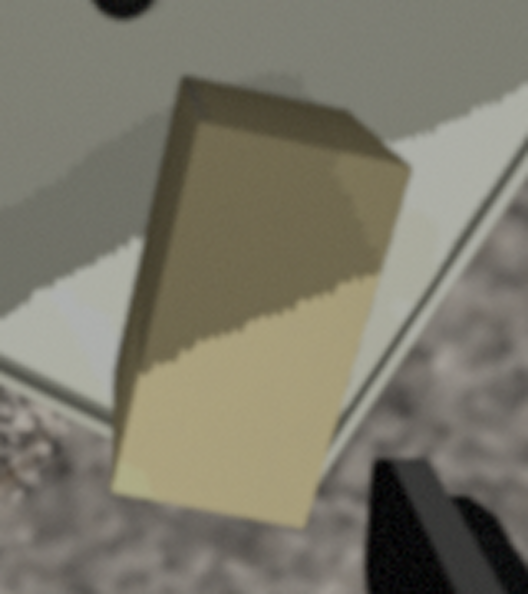

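The crop shows the top-face corners at (198,122), (410,168), (304,528) and (112,492).

```bash
python3 - <<'E'
from h import *
p=ground('wrist',np.array([[198,122],[410,168],[304,528],[112,492]])/3.3+[220,110],.079)[:,:2]*1000
o=observe(); c=p.mean(0); print(p.round(1),c,cv2.minAreaRect(p.astype(np.float32)), c-o['tcp_pos'][:2]*1000,o['tool_rot'])
E
```

```text
[[ 460.5 -237.8]
 [ 475.1 -284.4]
 [ 385.9 -313.6]
 [ 370.8 -266.9]] [ 423.06680455 -275.66822911] ((423.18096923828125, -275.68353271484375), (94.32415771484375, 49.039276123046875), 17.973979949951172) [  1.83558346 -34.82425849] [-1.79999484e+02 -7.89290570e-04  2.97425126e+01]
```

```bash
python3 -m crank '[[[2,-35,0,-0.1,80],[0,0,-20,-0.105,80],[0,0,-40,0,80],[0,0,-40,0,80],[0,0,-30,0,80],[0,0,-9,0,80],[0,0,0,0,80]]]' 60 && python3 -m crank '[[[0,0,0,0,30],[0,0,0,0,30],[0,0,0,0,30],[0,0,0,0,30],[0,0,0,0,30]]]'
```

```text
t: 18.75
tcp_pos: [0.423, -0.2757, 0.0499]
tool_rot: [-179.9, 0.1, 17.9]
ft_force: [0.8, -0.4, 0.0]
grip_width: 0.802
gripper_force: 0.0
t: 19.25
tcp_pos: [0.4241, -0.2765, 0.0522]
tool_rot: [179.8, -0.1, 17.9]
ft_force: [-0.3, -0.0, 8.4]
grip_width: 0.577
gripper_force: 63.3
```

```bash
python3 -m crank '[[[0,0,30,0,30],[0,0,40,0,30],[0,10,20,-0.09,30],[8,45,0,-0.09,30],[9,45,0,-0.095,30],[9,45,0,0,30],[9,45,0,0,30],[9,45,0,0,30]]]' && python3 -m crank '[[[9,45,0,0,30],[9,45,0,0,30],[5,38,0,0,30],[0,0,0,0,30]]]'
python3 - <<'E'
from h import *
o=observe(); print(o['tcp_pos'],o['joint_pos'])
for c in ['wrist','side','scene']:
  snap(c,c+'6')
  for n in ['box_centre','mat_right']:
    print(c,n,[(np.round(x['at'],4).tolist(),round(x['confidence'],2)) for x in mark_of(n,c)[:2]])
E
```

```text
t: 20.05
tcp_pos: [0.4674, -0.0391, 0.1413]
tool_rot: [180.0, -0.1, 2.1]
ft_force: [0.8, -0.9, -2.3]
grip_width: 0.577
gripper_force: 63.3
t: 20.45
tcp_pos: [0.4904, 0.0908, 0.1411]
tool_rot: [-180.0, -0.1, 2.4]
ft_force: [0.2, -0.8, -1.4]
grip_width: 0.578
gripper_force: 63.5
[0.49041544 0.09080197 0.14114964] [6.26670966e+00 1.71082783e+01 1.01730851e+02 3.56182568e-02
 6.10789193e+01 9.38805617e+01]
wrist box_centre []
wrist mat_right []
side box_centre [([0.4882, 0.0899, 0.13], 0.96)]
side mat_right [([0.4927, 0.0861, -0.0031], 0.79)]
scene box_centre [([0.4889, 0.0869, 0.1323], 0.57)]
scene mat_right [([0.4937, 0.0852, 0.002], 0.85)]
```

View pics/wrist6.png

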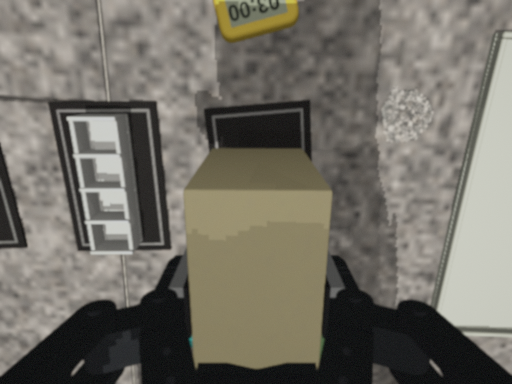

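The box hangs over the right mat, whose far edge runs from (205,107) to (311,101). The rack on the middle mat, at (105,185), looks slightly off centre in perspective, so I'll check both numerically.

```bash
python3 - <<'E'
from h import *
f=lambda q,z:(ground('wrist',q,z)[:,:2]*1000)
r=f([[68,116],[120,114],[134,253],[90,253]],.029); m=f([[51,103],[157,101],[171,247],[78,250]],.003); e=f([[205,107],[311,101]],.003)
print(r.round(),r.mean(0),m.round(),m.mean(0),e.round(),e.mean(0))
E
```

```text
[[542. 222.]
 [545. 186.]
 [435. 184.]
 [434. 220.]] [489.03191647 202.98531549] [[549. 248.]
 [554. 166.]
 [427. 161.]
 [422. 244.]] [487.90365162 204.83730026] [[551. 129.]
 [558.  47.]] [554.31127646  88.02672534]
```

The rack sits within 2 mm of its mat centre. Lowering the box.

```bash
python3 -m crank '[[[1,-2,-30,0,30],[0,0,-35,0,30],[0,0,-18,0,30],[0,0,-5,0,30],[0,0,-1,0,30],[0,0,0,0,30],[0,0,-1,0,30],[0,0,0,0,30]]]'; python3 -m crank '[[[0,0,-1,0,30],[0,0,0,0,30]]]'
```

```text
t: 21.7
tcp_pos: [0.4917, 0.0851, 0.0512]
tool_rot: [180.0, -0.1, 2.1]
ft_force: [-0.6, -0.5, 5.7]
grip_width: 0.577
gripper_force: 64.0
t: 21.9
tcp_pos: [0.4918, 0.0851, 0.0512]
tool_rot: [180.0, -0.1, 2.1]
ft_force: [-9.4, -0.9, 20.8]
grip_width: 0.58
gripper_force: 66.0
```

```bash
python3 -m crank '[[[0,0,1,0,80],[0,0,0,0,80],[0,0,0,0,80],[0,0,40,0,80],[0,0,50,0,80],[0,0,30,-0.1,100],[10,-40,10,-0.1,100],[10,-45,0,-0.09,100]]]' && python3 -m crank '[[[10,-45,0,0,100],[10,-45,0,0,100],[10,-45,0,0,100],[10,-45,0,0,100],[2,-40,0,0,100],[0,-20,0,0,100],[0,0,0,0,100],[0,0,0,0,100]]]'
python3 - <<'E'
from h import *
o=observe();print(o['t'],o['tcp_pos'],o['joint_pos'])
snap('wrist','w7')
n='timer_centre'
print([(np.round(x['at'],4).tolist(),round(x['confidence'],2)) for x in mark_of(n,'wrist')[:3]])
for x in cut_out(n,'wrist')[:3]:
    k=x['mask'].astype(np.uint8); c=max(cv2.findContours(k,0,2)[0],key=cv2.contourArea)
    g=ground('wrist',c[:,0].astype(float),.02)[:,:2]; print(cv2.minAreaRect((g*1000).astype(np.float32)))
for c in ['side','scene']:
  snap(c,c+'7')
  for n in ['rack_centre','bottle_centre','box_centre']:
    print(c,n,[(np.round(x['at'],4).tolist(),round(x['confidence'],2)) for x in mark_of(n,c)[:2]])
E
```

```text
t: 22.7
tcp_pos: [0.5121, -0.0001, 0.1825]
tool_rot: [-180.0, -0.2, -14.6]
ft_force: [1.3, 0.1, -1.0]
grip_width: 1.0
gripper_force: 0.0
t: 23.5
tcp_pos: [0.5531, -0.2396, 0.18]
tool_rot: [-180.0, 0.0, -14.5]
ft_force: [-0.5, -0.2, -0.2]
grip_width: 0.996
gripper_force: 0.0
23.5 [ 0.55309013 -0.23961912  0.18002511] [-2.69099389e+01  2.69813948e+01  8.21639491e+01  1.29167449e-02
  7.08901374e+01  7.76086454e+01]
[([0.5549, -0.2692, 0.0127], 0.94), ([0.4771, -0.2149, 0.0331], 0.64)]
((669.9197387695312, -286.277099609375), (66.28741455078125, 30.004175186157227), 75.48765563964844)
((556.0882568359375, -268.72705078125), (58.1522102355957, 61.52455520629883), 75.61334991455078)
side rack_centre [([0.4897, 0.2142, 0.0175], 0.67)]
side bottle_centre [([0.4807, 0.3418, 0.063], 0.86), ([0.5527, -0.2706, 0.0159], 0.67)]
side box_centre [([0.4902, 0.0835, 0.0411], 0.95)]
scene rack_centre [([0.4899, 0.211, 0.0162], 0.87)]
scene bottle_centre [([0.4843, 0.336, 0.0619], 0.68), ([0.4899, 0.2089, 0.0006], 0.27)]
scene box_centre [([0.4881, 0.0826, 0.0416], 0.59)]
```

View pics/w7.png

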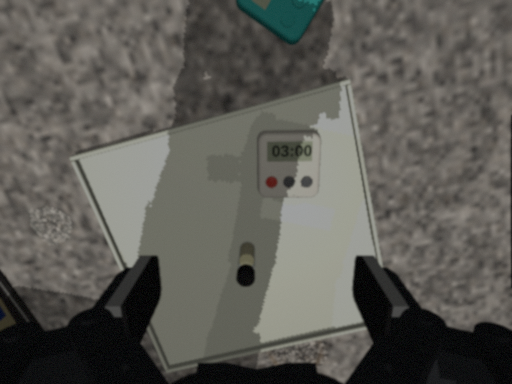

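The timer is face up at (290,164), clear of the rim; the vial is upright at (246,275). I'll grip it across its 58 mm side.

```bash
python3 -m crank '[[[2,-29,-10,0,95],[0,0,-40,0,95],[0,0,-40,0,95],[0,0,-40,0,95],[0,0,-20,0,95],[0,0,0,0,95]]]' 40 && python3 -m crank '[[[0,0,-6,0,95],[0,0,-4,0,95],[0,0,0,0,95],[0,0,0,0,95]]]'
```

```text
t: 24.65
tcp_pos: [0.5538, -0.2681, 0.0273]
tool_rot: [-179.9, 0.3, -14.5]
ft_force: [-0.2, -0.1, 0.8]
grip_width: 0.945
gripper_force: 0.0
t: 25.05
tcp_pos: [0.5555, -0.269, 0.0212]
tool_rot: [180.0, -0.1, -14.5]
ft_force: [-0.1, -0.6, 0.8]
grip_width: 0.946
gripper_force: 0.0
```

```bash
python3 -m crank '[[[0,0,-3,0,95],[0,0,-2,0,95],[0,0,0,0,95]]]' && python3 -m crank '[[[0,0,0,0,40],[0,0,0,0,40],[0,0,0,0,40],[0,0,0,0,40],[0,0,0,0,40]]]'
```

```text
t: 25.35
tcp_pos: [0.5551, -0.2688, 0.0151]
tool_rot: [-180.0, 0.0, -14.5]
ft_force: [-0.5, -0.5, 0.2]
grip_width: 0.947
gripper_force: 0.0
t: 25.85
tcp_pos: [0.5554, -0.2691, 0.0159]
tool_rot: [180.0, -0.0, -14.5]
ft_force: [-0.3, 0.0, 5.6]
grip_width: 0.641
gripper_force: 42.9
```

```bash
python3 -m crank '[[[0,0,30,0,40],[0,0,45,0,40],[0,0,45,0.1,40],[-8,40,0,0.1,40],[-9,45,0,0.09,40],[-9,45,0,0,40],[-9,45,0,0,40],[-9,45,0,0,40]]]' && python3 -m crank '[[[-9,45,0,0,40],[-9,45,0,0,40],[-4,43,0,0,40],[0,0,0,0,40],[0,0,0,0,40]]]'
python3 - <<'E'
from h import *
o=observe();print(o['t'],o['tcp_pos'])
for c in ['wrist','side','scene']:
  snap(c,c+'8')
  for n in ['timer_centre','box_centre']:
    print(c,n,[(np.round(x['at'],4).tolist(),round(x['confidence'],2)) for x in mark_of(n,c)[:5]])
E
```

```text
t: 26.65
tcp_pos: [0.5105, -0.0472, 0.1353]
tool_rot: [-180.0, -0.0, 2.1]
ft_force: [0.3, 0.3, -0.4]
grip_width: 0.641
gripper_force: 42.8
t: 27.15
tcp_pos: [0.489, 0.0847, 0.1352]
tool_rot: [180.0, 0.0, 2.2]
ft_force: [0.7, 0.6, 0.1]
grip_width: 0.64
gripper_force: 42.8
27.15 [0.48901822 0.08472493 0.13524215]
wrist timer_centre [([0.4875, 0.0838, 0.1334], 0.89), ([0.3471, 0.118, 0.0097], 0.74)]
wrist box_centre []
side timer_centre [([0.6815, -0.4726, 0.0118], 0.96), ([0.6903, -0.3005, 0.0083], 0.71), ([0.3415, 0.119, 0.0076], 0.71), ([0.6336, 0.1016, 0.0079], 0.64)]
side box_centre [([0.4903, 0.0854, 0.0396], 0.61)]
scene timer_centre [([0.6904, -0.2946, 0.0103], 0.86), ([0.6346, 0.1032, 0.0091], 0.78), ([0.3458, 0.1179, 0.0052], 0.72), ([0.6834, -0.4679, 0.0083], 0.67), ([0.4868, 0.0854, 0.1297], 0.64)]
scene box_centre [([0.4933, 0.0889, 0.0022], 0.45)]
```

View pics/wrist8.png

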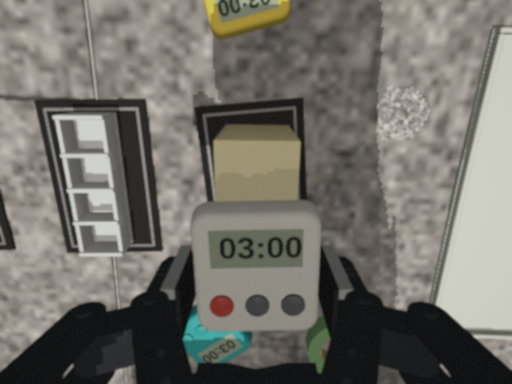

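The timer is held face up above the box (255,165), aligned with it. I'll lower it onto the box.

```bash
python3 -m crank '[[[2,0,-20,0,40],[0,0,-15,0,40],[0,0,-7,0,40],[0,0,-2,0,40],[0,0,0,0,40],[0,0,0,0,40]]]' && python3 -m crank '[[[0,0,-1,0,40],[0,0,0,0,40]]]'
```

```text
t: 28.2
tcp_pos: [0.4915, 0.0841, 0.092]
tool_rot: [-180.0, -0.1, 2.1]
ft_force: [-0.5, -0.4, -0.9]
grip_width: 0.641
gripper_force: 42.8
t: 28.4
tcp_pos: [0.4913, 0.0841, 0.0906]
tool_rot: [-180.0, -0.0, 2.1]
ft_force: [0.0, -0.9, -0.2]
grip_width: 0.638
gripper_force: 42.8
```

```bash
python3 -m crank '[[[0,0,-1,0,40],[0,0,0,0,40]]]'
```

```text
t: 28.6
tcp_pos: [0.4914, 0.0842, 0.0898]
tool_rot: [-180.0, -0.0, 2.1]
ft_force: [-1.3, 0.0, 4.4]
grip_width: 0.642
gripper_force: 43.5
```

```bash
python3 -m crank '[[[0,0,0,0,90],[0,0,0,0,90],[0,0,0,0,90],[0,0,10,0,90],[0,0,40,0,90],[0,0,50,0,90],[-40,-30,20,0,90],[-50,-50,0,0,90]]]' && python3 -m crank '[[[0,-50,0,0,90],[0,-30,0,0,90],[0,0,0,0,90],[0,0,0,0,90]]]'
python3 - <<'E'
from h import *
for c in ['wrist','side','scene']:
  im=snap(c,c+'9')
  for n in ['timer_centre','box_centre','rack_centre','bottle_centre','vial_centre']:
    print(c,n,[(np.round(x['at'],4).tolist(),round(x['confidence'],2)) for x in mark_of(n,c)[:5]])
cv2.imwrite('pics/fin.png',np.hstack([cv2.resize(cv2.imread(f'pics/{c}9.png')[y:y+180,x:x+180],(400,400)) for c,x,y in [('side',175,100),('scene',150,100)]]))
E
```

```text
t: 29.4
tcp_pos: [0.4188, 0.0209, 0.2111]
tool_rot: [180.0, -0.3, 2.2]
ft_force: [1.2, -0.6, -0.9]
grip_width: 0.901
gripper_force: 0.0
t: 29.8
tcp_pos: [0.4187, -0.0593, 0.2085]
tool_rot: [180.0, -0.0, 2.0]
ft_force: [-0.9, -0.1, 0.3]
grip_width: 0.902
gripper_force: 0.0
wrist timer_centre [([0.3452, 0.1182, 0.007], 0.88)]
wrist box_centre []
wrist rack_centre []
wrist bottle_centre []
wrist vial_centre [([0.4791, -0.21, 0.0338], 0.95)]
side timer_centre [([0.6803, -0.4732, 0.011], 0.95), ([0.6904, -0.2999, 0.0084], 0.91), ([0.3449, 0.1246, 0.0086], 0.72), ([0.6337, 0.102, 0.0104], 0.48)]
side box_centre [([0.4924, 0.0845, 0.0426], 0.55)]
side rack_centre [([0.4889, 0.2143, 0.0164], 0.63), ([0.4826, 0.3391, 0.0024], 0.6)]
side bottle_centre [([0.4801, 0.3371, 0.0637], 0.57)]
side vial_centre [([0.4796, -0.2119, 0.0303], 0.41), ([0.4859, 0.2099, -0.0026], 0.22)]
scene timer_centre [([0.6345, 0.0974, 0.0071], 0.81), ([0.6825, -0.4689, 0.0076], 0.77), ([0.3417, 0.1213, 0.0067], 0.65), ([0.6884, -0.2964, 0.0098], 0.62), ([0.4898, 0.0849, 0.087], 0.58)]
scene box_centre [([0.4893, 0.0845, 0.0408], 0.56)]
scene rack_centre [([0.4906, 0.2098, 0.0167], 0.52)]
scene bottle_centre [([0.4813, 0.3368, 0.0608], 0.52)]
scene vial_centre [([0.495, 0.0913, -0.0004], 0.49), ([0.4751, -0.2092, 0.035], 0.45)]
```

View pics/fin.png

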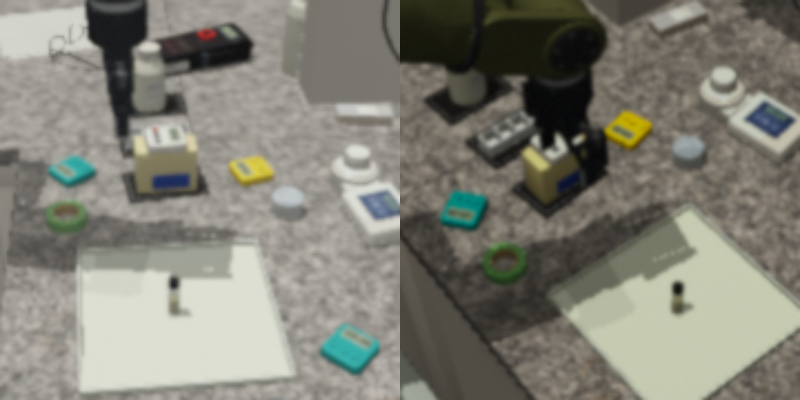

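All five things are in place: the timer is face up on the box (left view 165,135), the bottle and rack are on their mats, and the vial is standing at (173,292).

```bash
python3 -c "
from workcell import *
print(sign_off())"
```

```text
the job is handed in; nothing more can be done
None
```

The job is handed in: the bottle, rack and box stand on the left, middle and right mats, each measured within about 5 mm of its mat centre; the timer lies face up on the box and the vial still stands in the tray; the hand-in call reported no verdict.

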